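# Find the heavy side of a flywheel on the balancing stand and hold it down

## Robot

A 6-joint arm with a two-finger parallel gripper is mounted at the origin on a cart in front of the work surface, level with it; the furniture and walls round the work are solid. World frame = base frame: x ahead of the robot, y to its left, z up, the work surface at z = 0. Lengths are in m, angles in degrees, forces in N, time in s.
With the tool pointing down it reaches from about 0.3 to 0.75 m from the base axis. Payload 8.5 kg.
Tool frame: the origin (TCP) lies between the finger pads; the fingertips stand 19 mm ahead of it and the grasp point (between the pads) is the TCP; z points along the fingers, y is the line along which they close (so a half turn about z gives the same grasp; the last joint's range is limited). The gripper opens to 85 mm and grips with 20 to 120 N. Pads are 22 mm wide; open, the fingers measure 114 mm over their backs; the gripper's body (76 mm by 85 mm) begins 54 mm behind the grasp point. The pads swing forward as they close: fully open they stand 13 mm farther back than shut.
Start: joints at [59.857, 21.807, 74.336, -0, 83.858, -12.336], TCP at [0.168, 0.524, 0.25] pointing down, gripper open.
Joint ranges: [-178.18, 178.18], [-50.72, 133.34], [12.68, 142.11], [-81.47, 261.47], [9.98, 163.14], [-165.26, 165.26]. Speed limits (degrees/s): [136.94, 136.94, 180, 180, 180, 180].

## Interface

Orientations are given as a 3x3 rotation matrix whose columns are the frame's x, y, z axes.
In Python, from rig import env, optics gives the robot as it stands.
- The arm moves only by the tool arm_command, never from a script. Its argument "commands" is one flat list of numbers, 7 for each row, row after row: the closure, from -1 (fully open) to 1 (shut), so that 0 is half open, then the shift along the tool's x, y, z as a fraction of full scale, then the turn, a rotation vector about the tool's x, y, z as a fraction of full scale. A call has 1 to 12 rows; each row is the pose to reach, as a shift and turn from the pose commanded when the call began, along the tool's axes at that moment; what a row does not reach only later rows make up. Full scale, the value 1, is 500 mm for a shift and 120 degrees for a turn. A row lasts 1/12 s, in which the tool goes at most 41.7 mm and 7.16 degrees, less where a joint would pass 70% of its speed; a pose out of reach is approached as far as the arm can. A call with a number of a shift or a turn outside -1 to 1 is refused whole. A call with a gripper value outside its range is refused whole. The fingers move at their own pace and stop on an object; "newtons" is the grip in N (left out, the last holds). Time passes only in rows, so rows that repeat a pose let the fingers close. It gives the time, the measured TCP pose, the force, the opening and the grip force at its end, in the units of the state.
- env.observe(): the state, without advancing time (a new reading comes with each control period).
- optics.get_image(name): name is "scene" or "side" or "wrist"; returns a dict with "image" (420x560x3 uint8, red, green, blue), "intrinsics" (3x3 intrinsics, pixels), "origin" and "orientation" of the camera in the world; the wrist camera has in their place "tool_from_camera" (4x4, takes a point from camera to tool coordinates, whose origin is the TCP and whose axes are the flange's). Camera axes: x right, y down, z forward; pixel columns grow to the right and rows downward; lengths in m; the calibration is good to about 2 mm. A picture is of the moment at which its call begins: read the wrist's pose just before it. There is no depth.
- env.close_job(): hands the job in; it is judged then, once.
The state is a dict: "time_s": time; "q": joint angles; "qvel": joint speeds; "joint_efforts": joint torques, N m; "position": TCP position; "tool_rot": TCP orientation; "ft_force": force on the tool from outside, world axes, zero at the start; "wrist_torque": the same for the moment, N m; "grip_width": finger opening in m; "gripper_force": force on a finger pad.
Only numpy, scipy, OpenCV 4.12 (cv2) and the standard library are available. Lean on these libraries where they do the work, as an engineer would, in place of code of your own. Each camera call takes 0.05 s, during which the arm holds its last target. There are 200 camera calls.

## Task

The flywheel on the leaning balancing stand has a hidden heavy side. Turn the wheel by its hub at least a quarter turn each way from where it rests, feel or watch which way it wants to fall back (the seals drag, so left alone it stops well short of the bottom on whichever side it came from), then turn the heavy side straight down the slope to its lowest point and finish gripping the hub with it held still there, so that the opposite side can be drilled. Leave the other things on the cart where they lie.

Things in the scene. Friction and masses are not known exactly. Their poses are not given: they have to be found in the camera images.
- stand: Grey balancing stand, bolted down, base plate 160 x 130 x 12 mm. Origin: centre of its underside on the cart top; z up, -x is its front, roughly towards the robot. The axle passes 95 mm above the origin and leans 0.52 rad (30 deg) from vertical towards the front; so the wheel's lowest point is at the stand's front, in the middle of its width.
- wheel: Aluminium flywheel, 112 mm across, 16 mm thick, turning without end stops on the leaning axle. Origin: centre of the disc, on the axle; z: along the axle, out through the hub; x: to the red dot. The heavy side is inside, unseen, at an angle to the red dot that differs at every start. Its weight turns the axle with at most 0.06 to 0.084 N m; the drag is 0.038 N m plus 0.03 N m s/rad.
- hub (a point): Middle of the wheel's hub, a round steel knob 36 mm across that stands 42 mm out of the disc's upper face: the point lies on the axle, 24 mm above that face, 32 mm from the disc's centre, 18 mm below the hub's end. Axes as wheel. Grip across the hub, fingers along the axle.
- red_dot (a point): Red paint dot, 12 mm across, on the wheel's upper face, 46 mm from the axle: only shows how far the wheel has turned, says nothing of the heavy side. Let go, the wheel creeps back at under 2 rad/s and sticks with its heavy side about 25 to 45 deg short of the lowest point, equally far on either side; it can also stick near the very top.
- stone: Yellow sharpening stone, 32 x 100 x 23 mm, lying loose; origin under its centre.
- insert_box: Small red and black box, 32 x 55 x 23 mm, loose; origin under its centre.
- glasses_case: Black glasses case, 56 x 151 x 35 mm, loose; origin under its centre.
- marker: Red marker pen, 13 x 134 x 12 mm, loose; origin under its centre.

How it is judged:
By the outcome, as a careful person would: the job done as asked, in the order asked, and still so for the second after the job is handed in, while the arm keeps its last pose, push and grip.
It also fails if it takes over 61 s, if anything falls off the work surface, if the arm or the gripper's body presses on something with over 40 N, if the wrist force passes 120 N, or if a joint passes its speed limit or range.

## Working session

There is one attempt and no reset: what is moved stays moved. The work goes in short steps, Python scripts to look and compute and a tool call to move; the robot and the scene stay as the last step left them, time stands still between calls to the robot, and variables do not carry over. Pictures are saved under pics/ and viewed, at most 10 in all, crops included, and the job is handed in when it is done.

Besides the shell and the picture viewer there is one more tool, called after "Call:" by a JSON object that holds its "fn" and its "kwargs", one argument or row to a line. arm_command: Moves the arm, as the interface text tells. Shift numbers are shares of 500 mm and turn numbers shares of 120 degrees, none past 1 either way. Its arguments: {"type":"object","properties":{"commands":{"type":"array","items":{"type":"number"}},"newtons":{"type":"number"}},"required":["commands"]}

```bash
mkdir -p pics; ls
python3 - <<'E'
from rig import env, optics
import cv2,numpy as np
s=env.observe();print(s['time_s'],s['position'],np.round(s['tool_rot'],3).tolist(),s['ft_force'])
ims=[]
for n in("scene","side"):
    d=optics.get_image(n);print(n,d['intrinsics'].tolist(),np.round(d['origin'],4).tolist(),np.round(d['orientation'],4).tolist())
    cv2.imwrite(f'pics/{n}0.png',d['image'][:,:,::-1])
E
```

```text
pics
0.0 [0.16806886 0.52341992 0.24971671] [[-0.952, 0.306, -0.001], [0.306, 0.952, -0.001], [0.0, -0.001, -1.0]] [-0.39419543  0.41888063  0.57885975]
scene [[538.6824705110628, 0.0, 280.28806455672594], [0.0, 538.6824705110628, 200.41767348738512], [0.0, 0.0, 1.0]] [-0.0168, -0.5183, 0.622] [[0.7144, -0.3803, 0.5874], [-0.6995, -0.4089, 0.586], [0.0173, -0.8296, -0.5582]]
side [[469.69387565520464, 0.0, 273.182459858096], [0.0, 469.69387565520464, 213.19725792198088], [0.0, 0.0, 1.0]] [0.1899, -0.5614, 0.6753] [[0.879, -0.3139, 0.3589], [-0.4764, -0.5486, 0.6871], [-0.0188, -0.7749, -0.6318]]
```

View pics/scene0.png

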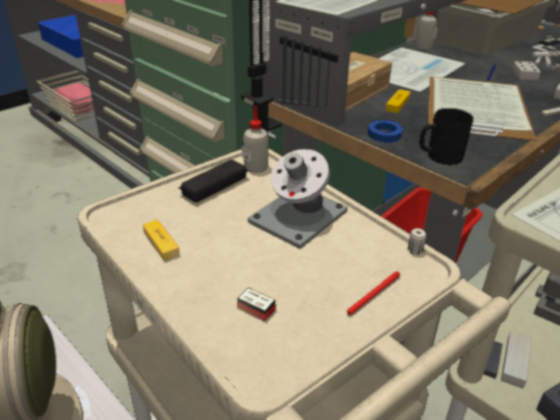

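View pics/side0.png

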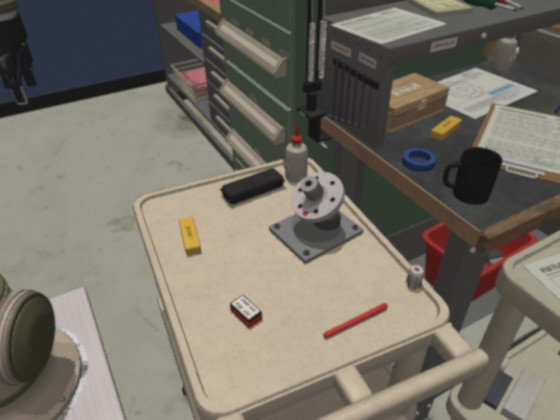

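Run:
```python
import cv2,numpy as np
a=cv2.imread('pics/scene0.png')[135:255,235:360];b=cv2.imread('pics/side0.png')[160:280,255:380]
cv2.imwrite('pics/crop0.png',cv2.resize(np.hstack([a[:, :125],b]),(750,360),interpolation=cv2.INTER_CUBIC))
```

```text
(no output)
```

View pics/crop0.png

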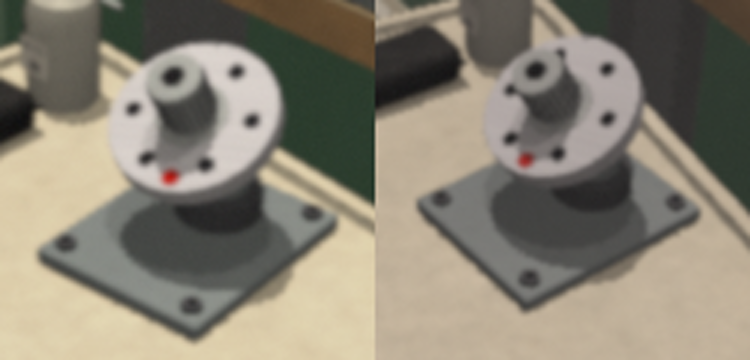

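```bash
cat > h.py <<'E'
import numpy as np, cv2
from scipy.optimize import least_squares
from scipy.spatial.transform import Rotation as R
cams={'scene':(538.68247,280.288,200.4177,[-0.0168,-0.5183,0.622],[[0.7144,-0.3803,0.5874],[-0.6995,-0.4089,0.586],[0.0173,-0.8296,-0.5582]]),
'side':(469.693876,273.1825,213.19726,[0.1899,-0.5614,0.6753],[[0.879,-0.3139,0.3589],[-0.4764,-0.5486,0.6871],[-0.0188,-0.7749,-0.6318]])}
def proj(c,P):
    f,cx,cy,o,M=cams[c];p=(np.atleast_2d(P)-o)@np.array(M);return np.c_[f*p[:,0]/p[:,2]+cx,f*p[:,1]/p[:,2]+cy]
T=.52
axl=np.array([-np.sin(T),0,np.cos(T)]); dn=np.array([-np.cos(T),0,-np.sin(T)]); 
# stand frame: dn = downslope in disc plane; side=axl x dn
sd=np.cross(axl,dn)
def stand(x,y,yaw): return R.from_euler('z',yaw).as_matrix(),np.array([x,y,0])
def pts(p):
    x,y,yaw,d,phi=p
    M,o=stand(x,y,yaw)
    c=np.array([[-.08,.065,.012],[-.08,-.065,.012],[.08,-.065,.012],[.0,0,.095]+(d+.05)*axl,
      [0,0,.095]+(d+.008)*axl+.046*(np.cos(phi)*dn+np.sin(phi)*sd)])
    return c@M.T+o
E
python3 - <<'E'
from h import *
S=np.array([[248.3,218.3],[300,245.7],[347.3,209],[293.3,160],[292,194]])
D=np.array([[269.3,227.3],[305.7,262.3],[362.7,230.7],[308.7,183.3],[305,213.3]])
f=lambda p:np.r_[proj('scene',pts(p))-S,proj('side',pts(p))-D].ravel()
for y0 in(0,1.57,-1.57):
  r=least_squares(f,[.5,0,y0,0.02,0]);print(r.cost,r.x.round(4));
  if r.cost<60: print(r.fun.reshape(-1,2).round(1).tolist());M,o=stand(*r.x[:3]);print('hub',(M@([0,0,.095]+(r.x[3]+.032)*axl)+o).round(4),'axle',(M@axl).round(3),'dn',(M@dn).round(3),'sd',(M@sd).round(3))
E
```

```text
8.37790626371538 [0.6215 0.0667 0.1118 0.0047 0.321 ]
[[-1.5, -0.1], [0.3, -0.1], [1.6, -1.6], [-1.1, -0.0], [-0.3, -0.1], [-0.8, 0.1], [-0.1, -0.1], [2.4, 0.0], [-0.5, 0.5], [0.1, 0.8]]
hub [0.6034 0.0646 0.1269] axle [-0.494 -0.055  0.868] dn [-0.862 -0.097 -0.497] sd [ 0.112 -0.994  0.   ]
8.37790626380089 [0.6215 0.0667 0.1118 0.0047 0.321 ]
[[-1.5, -0.1], [0.3, -0.1], [1.6, -1.6], [-1.1, -0.0], [-0.3, -0.1], [-0.8, 0.1], [-0.1, -0.1], [2.4, 0.0], [-0.5, 0.5], [0.1, 0.8]]
hub [0.6034 0.0646 0.1269] axle [-0.494 -0.055  0.868] dn [-0.862 -0.097 -0.497] sd [ 0.112 -0.994  0.   ]
8.377906263671207 [0.6215 0.0667 0.1118 0.0047 0.321 ]
[[-1.5, -0.1], [0.3, -0.1], [1.6, -1.6], [-1.1, -0.0], [-0.3, -0.1], [-0.8, 0.1], [-0.1, -0.1], [2.4, 0.0], [-0.5, 0.5], [0.1, 0.8]]
hub [0.6034 0.0646 0.1269] axle [-0.494 -0.055  0.868] dn [-0.862 -0.097 -0.497] sd [ 0.112 -0.994  0.   ]
```

```bash
cat >> h.py <<'E'
from rig import env,optics
P0=np.array([.6215,.0667,.1118]); Ms,os_=stand(*P0); A=Ms@axl; DN=Ms@dn; SD=Ms@sd; HUB=np.array([.6034,.0646,.1269])
def rot(psi):  # y axis at angle psi deg from upslope, turning about tool z (tool x=-SD at 0)
    return np.c_[-SD,-DN,-A]@R.from_euler('z',psi,degrees=True).as_matrix()
def cmd(pos,Rt):
    s=env.observe();M=np.array(s['tool_rot']);v=M.T@(pos-s['position'])/.5;w=R.from_matrix(M.T@Rt).as_rotvec(degrees=True)/120
    print('t',s['time_s'],'cmd',v.round(4),w.round(4),'q',np.round(s['q'],1))
E
python3 -c "
from h import *
cmd(HUB+.12*A,rot(0))"
```

```text
t 0.1 cmd [-1.0008 -0.6563  0.038 ] [-0.2208 -0.1422  0.5354] q [ 59.9  21.8  74.4  -0.   83.9 -12.3]
```

Call:
{"fn": "arm_command", "kwargs": {
  "commands": [-1,-1,-0.656,0.038,-0.221,-0.142,0.535,-1,-1,-0.656,0.038,-0.221,-0.142,0.535,-1,-1,-0.656,0.038,-0.221,-0.142,0.535,-1,-1,-0.656,0.038,-0.221,-0.142,0.535,-1,-1,-0.656,0.038,-0.221,-0.142,0.535,-1,-1,-0.656,0.038,-0.221,-0.142,0.535,-1,-1,-0.656,0.038,-0.221,-0.142,0.535,-1,-1,-0.656,0.038,-0.221,-0.142,0.535,-1,-1,-0.656,0.038,-0.221,-0.142,0.535,-1,-1,-0.656,0.038,-0.221,-0.142,0.535,-1,-1,-0.656,0.038,-0.221,-0.142,0.535,-1,-1,-0.656,0.038,-0.221,-0.142,0.535]
}}

```text
time_s: 1.1
position: [0.4825, 0.1332, 0.2342]
tool_rot: [[-0.112, 0.862, 0.495], [0.994, 0.096, 0.057], [0.002, 0.498, -0.867]]
ft_force: [-0.1, 2.2, -0.6]
grip_width: 0.0852
gripper_force: 0.0
```

```bash
python3 -c "
from h import *
cmd(HUB+.12*A,rot(0))"
```

```text
t 1.1 cmd [-0.1634  0.0885  0.0579] [ 0.0005 -0.0008 -0.0001] q [  0.3   7.9 102.9   4.9  39.6  -9. ]
```

Call:
{"fn": "arm_command", "kwargs": {
  "commands": [-1,-0.163,0.088,0.058,0,0,0,-1,-0.163,0.088,0.058,0,0,0,-1,-0.163,0.088,0.058,0,0,0,-1,-0.163,0.088,0.058,0,0,0,-1,-0.163,0.088,0.058,0,0,0]
}}

```text
time_s: 1.52
position: [0.5434, 0.0594, 0.2304]
tool_rot: [[-0.111, 0.863, 0.493], [0.994, 0.095, 0.057], [0.002, 0.496, -0.868]]
ft_force: [-0.2, 0.2, -0.4]
grip_width: 0.0854
gripper_force: 0.0
```

Run:
```python
from h import *
cmd(HUB+.12*A,rot(0))
s=env.observe();print(s['position'],HUB+.12*A)
d=optics.get_image('wrist');K=d['intrinsics'];X=d['tool_from_camera'];print(K.tolist(),X.round(4).tolist())
im=d['image'][:,:,::-1].copy();cv2.imwrite('pics/w1raw.png',im)
def pw(P):
    t=np.array(s['tool_rot']).T@(P-s['position']);c=np.linalg.inv(X)@np.r_[t,1];u=K@c[:3]/c[2];return u[:2]
for P in (HUB,HUB+.018*A,HUB-.024*A+.046*(np.cos(.321)*DN+np.sin(.321)*SD)):
    u=pw(P);print(u.round());cv2.drawMarker(im,tuple(int(k) for k in u),(255,0,0),0,12)
cv2.imwrite('pics/w1.png',im)
```

```text
t 1.5167 cmd [-0.0031  0.0017 -0.0004] [-0.0002 -0.0007 -0.0007] q [ -9.8  12.6  97.4  12.1  41.9 -23.1]
[0.54337141 0.05940367 0.23043977] [0.54414663 0.05794773 0.2310383 ]
[[361.80576863520747, 0.0, 275.9486624322573], [0.0, 361.80576863520747, 210.09883310762578], [0.0, 0.0, 1.0]] [[0.0, -0.9519, -0.3065, 0.079], [1.0, -0.0001, 0.0002, -0.0008], [-0.0002, -0.3065, 0.9519, -0.1235], [0.0, 0.0, 0.0, 1.0]]
[278. 213.]
[278. 222.]
[222. 221.]
```

View pics/w1.png

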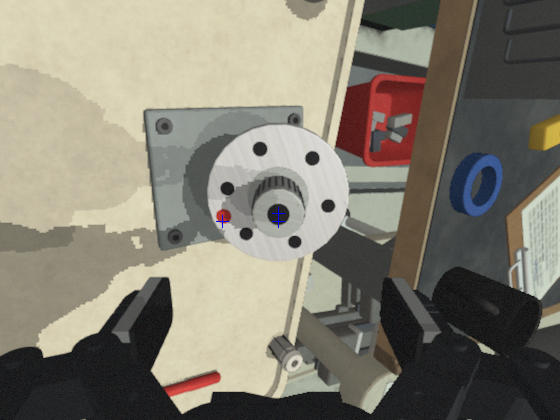

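Run:
```python
from h import *
S=np.array([[248.3,218.3],[300,245.7],[347.3,209],[293.3,160],[292,194]])
D=np.array([[269.3,227.3],[305.7,262.3],[362.7,230.7],[308.7,183.3],[305,213.3]])
W=np.array([[146,109],[161,249],[302,106.5],[278,214],[223.5,216]])
s=env.observe();Mt=np.array(s['tool_rot'])
K=np.array([[361.8,0,275.95],[0,361.8,210.1],[0,0,1]])
X=np.array([[0.0,-0.9519,-0.3065,0.079],[1.0,-0.0001,0.0002,-0.0008],[-0.0002,-0.3065,0.9519,-0.1235],[0,0,0,1]])
def pw(P):
    t=(P-s['position'])@Mt;c=(t-X[:3,3])@X[:3,:3];u=c@K.T;return u[:,:2]/u[:,2:]
def wp(p):
    q=pts(p);M,o=stand(*p[:3]);q[2]=M@[.08,.065,.012]+o;return pw(q)
f0=lambda p:(wp(p)-W).ravel()
f=lambda p:np.r_[proj('scene',pts(p))-S,proj('side',pts(p))-D,.7*(wp(p)-W)].ravel()
for g in(f0,f):
  r=least_squares(g,[.62,.0667,.11,0.0,.3],loss='soft_l1');print(r.cost,r.x.round(4),r.fun.reshape(-1,2)[-5:].round(1).tolist())
  M,o=stand(*r.x[:3]);print('hub',(M@([0,0,.095]+(r.x[3]+.032)*axl)+o).round(4))
```

```text
4.683876574093646 [6.209e-01 7.140e-02 1.096e-01 4.000e-04 3.448e-01] [[-0.6, -0.4], [-0.7, 2.8], [2.8, -0.4], [0.6, 0.1], [0.1, -0.0]]
hub [0.6049 0.0696 0.1231]
15.12978907514257 [6.215e-01 7.040e-02 1.147e-01 3.000e-04 3.245e-01] [[-0.2, 1.0], [0.2, 2.8], [2.0, 0.1], [0.8, 1.0], [0.3, 0.1]]
hub [0.6056 0.0686 0.123 ]
```

```bash
sed -i 's/^P0=.*HUB=.*/P0=np.array([.6215,.0704,.112]); Ms,os_=stand(*P0); A=Ms@axl; DN=Ms@dn; SD=Ms@sd; HUB=np.array([.6053,.0690,.1232])/' h.py
cat >> h.py <<'E'
def dot(name=None):
    "dot angle phi deg (from downslope, + about axle) by wrist camera"
    s=env.observe();d=optics.get_image('wrist');Mt=np.array(s['tool_rot']);X=d['tool_from_camera'];im=d['image'].astype(int)
    if name: cv2.imwrite('pics/'+name,d['image'][:,:,::-1])
    m=((im[...,0]>110)&(im[...,1]<80)&(im[...,2]<80)).astype(np.uint8)
    n,l,st,c=cv2.connectedComponentsWithStats(m)
    best=None
    C=HUB-.024*A; o=Mt@X[:3,3]+s['position']
    for i in range(1,n):
        if st[i,4]<8: continue
        r=Mt@X[:3,:3]@np.linalg.solve(d['intrinsics'],np.r_[c[i],1]); P=o+r*((C-o)@A)/(r@A)-C
        rho=np.linalg.norm(P)
        if .034<rho<.058: print(' dot t %.2f area %d rho %.4f phi %.1f'%(s['time_s'],st[i,4],rho,np.degrees(np.arctan2(P@SD,P@DN))))
E
python3 -c "
from h import *
dot()
cmd(HUB+.003*A,rot(0))"
```

```text
dot t 1.57 area 148 rho 0.0462 phi 19.7
t 1.6167 cmd [0.0018 0.0025 0.2436] [ 0.0001 -0.0011  0.0003] q [ -9.6  12.5  97.4  12.1  41.9 -23.1]
```

Call:
{"fn": "arm_command", "kwargs": {
  "commands": [-1,0.002,0.0025,0.06,0,0,0,-1,0.002,0.0025,0.12,0,0,0,-1,0.002,0.0025,0.17,0,0,0,-1,0.002,0.0025,0.21,0,0,0,-1,0.002,0.0025,0.23,0,0,0,-1,0.002,0.0025,0.244,0,0,0,-1,0.002,0.0025,0.244,0,0,0]
}}

```text
time_s: 2.2
position: [0.6046, 0.0687, 0.1254]
tool_rot: [[-0.114, 0.862, 0.494], [0.994, 0.098, 0.058], [0.002, 0.497, -0.868]]
ft_force: [-0.1, -0.7, -0.2]
grip_width: 0.0855
gripper_force: 0.0
```

```bash
python3 -c "
from h import *
dot('w2.png')
cmd(HUB+.003*A,rot(0))"
```

```text
dot t 2.20 area 244 rho 0.0460 phi 21.9
t 2.25 cmd [ 0.0009 -0.0018  0.0001] [ 0.0005 -0.0009  0.0003] q [ -7.5  26.3  96.9  14.7  28.5 -25.2]
```

View pics/w2.png

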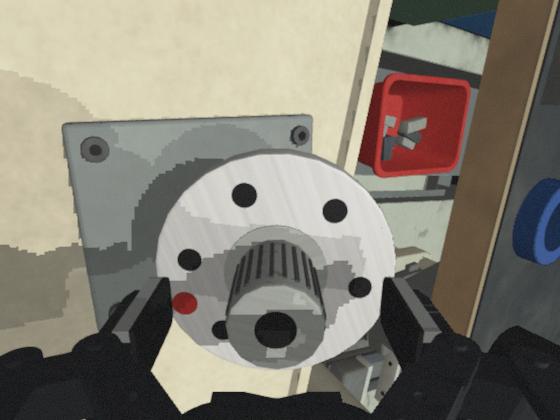

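Call:
{"fn": "arm_command", "kwargs": {
  "commands": [1,0,0,0,0,0,0,1,0,0,0,0,0,0,1,0,0,0,0,0,0,1,0,0,0,0,0,0,1,0,0,0,0,0,0,1,0,0,0,0,0,0,1,0,0,0,0,0,0],
  "newtons": 40
}}

```text
time_s: 2.83
position: [0.604, 0.0678, 0.1262]
tool_rot: [[-0.113, 0.862, 0.494], [0.994, 0.097, 0.057], [0.001, 0.497, -0.868]]
ft_force: [-7.7, -2.5, 4.6]
grip_width: 0.035
gripper_force: 39.1
```

```bash
python3 -c "
from h import *
dot()
cmd(HUB+.003*A,rot(0));s=env.observe();print(s['wrist_torque'],s['ft_force'],s['grip_width'],s['gripper_force'])"
```

```text
dot t 2.83 area 302 rho 0.0475 phi 18.7
t 2.8833 cmd [ 0.0021 -0.0006  0.0006] [ 0.     -0.0008  0.    ] q [ -7.5  26.3  96.9  14.7  28.5 -25.2]
[-0.21868693  0.75956077 -0.01425352] [-7.44115351 -1.80329833  4.81377836] 0.03511801818166374 39.0906286239624
```

Call:
{"fn": "arm_command", "kwargs": {
  "commands": [1,0,0,0,0,0,-0.83,1,0,0,0,0,0,-0.83,1,0,0,0,0,0,-0.83,1,0,0,0,0,0,-0.83,1,0,0,0,0,0,-0.83,1,0,0,0,0,0,-0.83,1,0,0,0,0,0,-0.83,1,0,0,0,0,0,-0.83,1,0,0,0,0,0,-0.83,1,0,0,0,0,0,-0.83,1,0,0,0,0,0,-0.83,1,0,0,0,0,0,-0.83]
}}

```text
time_s: 3.88
position: [0.6042, 0.0681, 0.1264]
tool_rot: [[-0.868, -0.056, 0.494], [-0.032, 0.998, 0.058], [-0.496, 0.034, -0.868]]
ft_force: [-5.6, 0.8, 5.9]
grip_width: 0.035
gripper_force: 39.1
```

```bash
python3 -c "
from h import *
dot('w3.png')
cmd(HUB+.003*A,rot(-100));s=env.observe();print(s['wrist_torque'],s['ft_force'],s['position'])"
```

```text
dot t 3.88 area 304 rho 0.0467 phi 104.0
t 3.9333 cmd [0.0013 0.0015 0.0007] [ 0.0009  0.0003 -0.1103] q [  -7.5   26.3   96.9   14.8   28.5 -111.9]
[0.28345679 0.62862624 0.22634703] [-5.98891866  0.58684198  5.01837872] [0.6042517  0.06810668 0.12639022]
```

Call:
{"fn": "arm_command", "kwargs": {
  "commands": [1,0,0,0,0,0,-0.1,1,0,0,0,0,0,-0.1,1,0,0,0,0,0,-0.1,1,0,0,0,0,0,-0.1]
}}

```text
time_s: 4.27
position: [0.6042, 0.0682, 0.1264]
tool_rot: [[-0.838, -0.231, 0.494], [-0.234, 0.971, 0.058], [-0.493, -0.067, -0.868]]
ft_force: [-6.2, 0.8, 6.6]
grip_width: 0.0352
gripper_force: 39.1
```

```bash
python3 -c "
from h import *
dot()
cmd(HUB+.003*A,rot(-100));s=env.observe();print(s['wrist_torque'],s['ft_force'],s['position'])"
```

```text
dot t 4.27 area 300 rho 0.0466 phi 115.7
t 4.3167 cmd [0.0009 0.0016 0.0007] [ 0.001   0.0004 -0.0172] q [  -7.5   26.3   96.9   14.8   28.5 -123.1]
[0.35159551 0.72884647 0.19900127] [-6.52096731  0.00698299  5.43199488] [0.60423378 0.06816136 0.12637669]
```

Call:
{"fn": "arm_command", "kwargs": {
  "commands": [-1,0,0,0,0,0,0,-1,0,0,0,0,0,0,-1,0,0,0,0,0,0,-1,0,0,0,0,0,0,-1,0,0,0,0,0,0,-1,0,0,0,0,0,0]
}}

```text
time_s: 4.82
position: [0.605, 0.0678, 0.1258]
tool_rot: [[-0.838, -0.23, 0.494], [-0.233, 0.971, 0.057], [-0.493, -0.067, -0.867]]
ft_force: [0.1, 0.4, 0.9]
grip_width: 0.0853
gripper_force: 0.0
```

```bash
python3 -c "
from h import *
dot()
dot()"
```

```text
dot t 4.82 area 422 rho 0.0459 phi 100.0
 dot t 4.87 area 429 rho 0.0460 phi 98.6
```

Call:
{"fn": "arm_command", "kwargs": {
  "commands": [-1,0,0,0,0,0,0,-1,0,0,0,0,0,0,-1,0,0,0,0,0,0,-1,0,0,0,0,0,0,-1,0,0,0,0,0,0,-1,0,0,0,0,0,0,-1,0,0,0,0,0,0,-1,0,0,0,0,0,0,-1,0,0,0,0,0,0,-1,0,0,0,0,0,0,-1,0,0,0,0,0,0,-1,0,0,0,0,0,0]
}}

```text
time_s: 5.92
position: [0.6049, 0.0679, 0.1259]
tool_rot: [[-0.838, -0.23, 0.494], [-0.233, 0.971, 0.057], [-0.493, -0.067, -0.867]]
ft_force: [0.2, 0.1, 0.8]
grip_width: 0.0852
gripper_force: 0.0
```

Call:
{"fn": "arm_command", "kwargs": {
  "commands": [-1,0,0,0,0,0,0,-1,0,0,0,0,0,0,-1,0,0,0,0,0,0,-1,0,0,0,0,0,0,-1,0,0,0,0,0,0,-1,0,0,0,0,0,0,-1,0,0,0,0,0,0,-1,0,0,0,0,0,0,-1,0,0,0,0,0,0,-1,0,0,0,0,0,0,-1,0,0,0,0,0,0,-1,0,0,0,0,0,0]
}}

```text
time_s: 6.92
position: [0.6049, 0.0679, 0.1259]
tool_rot: [[-0.838, -0.23, 0.494], [-0.233, 0.971, 0.057], [-0.493, -0.067, -0.867]]
ft_force: [0.8, 0.8, 0.2]
grip_width: 0.0853
gripper_force: 0.0
```

```bash
python3 -c "
from h import *
dot()
dot()"
```

```text
dot t 6.92 area 348 rho 0.0450 phi 84.6
 dot t 6.97 area 342 rho 0.0449 phi 84.5
 dot t 6.97 area 9 rho 0.0517 phi 86.7
```

Call:
{"fn": "arm_command", "kwargs": {
  "commands": [-1,0,0,0,0,0,0,-1,0,0,0,0,0,0,-1,0,0,0,0,0,0,-1,0,0,0,0,0,0,-1,0,0,0,0,0,0,-1,0,0,0,0,0,0,-1,0,0,0,0,0,0,-1,0,0,0,0,0,0,-1,0,0,0,0,0,0,-1,0,0,0,0,0,0,-1,0,0,0,0,0,0,-1,0,0,0,0,0,0]
}}

```text
time_s: 8.02
position: [0.6049, 0.0679, 0.1259]
tool_rot: [[-0.838, -0.23, 0.494], [-0.233, 0.971, 0.057], [-0.493, -0.067, -0.867]]
ft_force: [0.2, -0.8, -0.0]
grip_width: 0.0852
gripper_force: 0.0
```

```bash
python3 -c "
from h import *
dot()
dot('w4.png')"
```

```text
dot t 8.02 area 344 rho 0.0450 phi 84.4
 dot t 8.07 area 353 rho 0.0451 phi 84.5
```

Call:
{"fn": "arm_command", "kwargs": {
  "commands": [1,0,0,0,0,0,0,1,0,0,0,0,0,0,1,0,0,0,0,0,0,1,0,0,0,0,0,0,1,0,0,0,0,0,0,1,0,0,0,0,0,0,1,0,0,0,0,0,0]
}}

```text
time_s: 8.7
position: [0.6047, 0.0682, 0.1261]
tool_rot: [[-0.838, -0.231, 0.494], [-0.233, 0.971, 0.058], [-0.493, -0.067, -0.867]]
ft_force: [-3.5, 3.4, 3.2]
grip_width: 0.0349
gripper_force: 39.8
```

```bash
python3 -c "
from h import *
dot()
cmd(HUB+.003*A,rot(0))"
```

```text
dot t 8.70 area 453 rho 0.0463 phi 84.6
t 8.75 cmd [ 0.0015  0.0016 -0.0003] [ 1.100e-03 -3.000e-04  8.161e-01] q [  -7.5   26.4   96.9   14.8   28.5 -123.1]
```

Call:
{"fn": "arm_command", "kwargs": {
  "commands": [1,0,0,0,0,0,0.7,1,0,0,0,0,0,0.7,1,0,0,0,0,0,0.7,1,0,0,0,0,0,0.7,1,0,0,0,0,0,0.7,1,0,0,0,0,0,0.7,1,0,0,0,0,0,0.7,1,0,0,0,0,0,0.7,1,0,0,0,0,0,0.7,1,0,0,0,0,0,0.7,1,0,0,0,0,0,0.7,1,0,0,0,0,0,0.7]
}}

```text
time_s: 9.75
position: [0.6044, 0.0676, 0.1258]
tool_rot: [[-0.312, 0.812, 0.494], [0.943, 0.328, 0.057], [-0.116, 0.483, -0.868]]
ft_force: [-6.5, -1.4, 5.1]
grip_width: 0.035
gripper_force: 40.1
```

Call:
{"fn": "arm_command", "kwargs": {
  "commands": [1,0,0,0,0,0,0.66,1,0,0,0,0,0,0.66,1,0,0,0,0,0,0.66,1,0,0,0,0,0,0.66,1,0,0,0,0,0,0.66,1,0,0,0,0,0,0.66,1,0,0,0,0,0,0.66,1,0,0,0,0,0,0.66,1,0,0,0,0,0,0.66,1,0,0,0,0,0,0.66,1,0,0,0,0,0,0.66,1,0,0,0,0,0,0.66]
}}

```text
time_s: 10.75
position: [0.6038, 0.0678, 0.1255]
tool_rot: [[0.74, 0.459, 0.492], [0.499, -0.865, 0.057], [0.452, 0.203, -0.868]]
ft_force: [-10.0, -0.5, 5.4]
grip_width: 0.0347
gripper_force: 40.3
```

```bash
python3 -c "
from h import *
dot()
cmd(HUB+.003*A,rot(0))"
```

```text
dot t 10.75 area 473 rho 0.0457 phi -77.5
t 10.8 cmd [ 0.0013 -0.0016 -0.0004] [-1.100e-03 -4.000e-04 -5.448e-01] q [-7.5 26.4 96.9 14.7 28.5 40.2]
```

Call:
{"fn": "arm_command", "kwargs": {
  "commands": [-1,0,0,0,0,0,0,-1,0,0,0,0,0,0,-1,0,0,0,0,0,0,-1,0,0,0,0,0,0,-1,0,0,0,0,0,0,-1,0,0,0,0,0,0,-1,0,0,0,0,0,0,-1,0,0,0,0,0,0,-1,0,0,0,0,0,0,-1,0,0,0,0,0,0,-1,0,0,0,0,0,0,-1,0,0,0,0,0,0]
}}

```text
time_s: 11.8
position: [0.6049, 0.0679, 0.1259]
tool_rot: [[0.736, 0.463, 0.495], [0.504, -0.862, 0.057], [0.453, 0.207, -0.867]]
ft_force: [-0.6, -0.0, 0.1]
grip_width: 0.0855
gripper_force: 0.0
```

```bash
python3 -c "
from h import *
dot()
dot()"
```

```text
dot t 11.80 area 335 rho 0.0452 phi -35.5
 dot t 11.85 area 379 rho 0.0458 phi -32.8
```

Call:
{"fn": "arm_command", "kwargs": {
  "commands": [-1,0,0,0,0,0,0,-1,0,0,0,0,0,0,-1,0,0,0,0,0,0,-1,0,0,0,0,0,0,-1,0,0,0,0,0,0,-1,0,0,0,0,0,0,-1,0,0,0,0,0,0,-1,0,0,0,0,0,0,-1,0,0,0,0,0,0,-1,0,0,0,0,0,0,-1,0,0,0,0,0,0,-1,0,0,0,0,0,0]
}}

```text
time_s: 12.9
position: [0.6049, 0.0679, 0.1259]
tool_rot: [[0.736, 0.463, 0.494], [0.504, -0.862, 0.057], [0.453, 0.207, -0.867]]
ft_force: [0.8, -0.4, -1.0]
grip_width: 0.0853
gripper_force: 0.0
```

Call:
{"fn": "arm_command", "kwargs": {
  "commands": [-1,0,0,0,0,0,0,-1,0,0,0,0,0,0,-1,0,0,0,0,0,0,-1,0,0,0,0,0,0,-1,0,0,0,0,0,0,-1,0,0,0,0,0,0,-1,0,0,0,0,0,0,-1,0,0,0,0,0,0,-1,0,0,0,0,0,0,-1,0,0,0,0,0,0,-1,0,0,0,0,0,0,-1,0,0,0,0,0,0]
}}

```text
time_s: 13.9
position: [0.6049, 0.0679, 0.1259]
tool_rot: [[0.736, 0.463, 0.494], [0.504, -0.862, 0.057], [0.453, 0.207, -0.867]]
ft_force: [0.3, 0.7, 0.3]
grip_width: 0.085
gripper_force: 0.0
```

```bash
python3 -c "
from h import *
dot()
dot()"
```

Call:
{"fn": "arm_command", "kwargs": {
  "commands": [-1,0,0,0,0,0,0,-1,0,0,0,0,0,0,-1,0,0,0,0,0,0,-1,0,0,0,0,0,0,-1,0,0,0,0,0,0,-1,0,0,0,0,0,0,-1,0,0,0,0,0,0,-1,0,0,0,0,0,0,-1,0,0,0,0,0,0,-1,0,0,0,0,0,0,-1,0,0,0,0,0,0,-1,0,0,0,0,0,0]
}}

```text
time_s: 15.0
position: [0.6049, 0.0679, 0.1259]
tool_rot: [[0.736, 0.463, 0.494], [0.504, -0.862, 0.057], [0.453, 0.207, -0.867]]
ft_force: [-0.3, -0.1, 0.1]
grip_width: 0.0853
gripper_force: 0.0
```

```bash
python3 -c "
from h import *
dot('w5.png')
dot()"
```

Call:
{"fn": "arm_command", "kwargs": {
  "commands": [-1,0,0,0,0,0,-0.7,-1,0,0,0,0,0,-0.7,-1,0,0,0,0,0,-0.7,-1,0,0,0,0,0,-0.7,-1,0,0,0,0,0,-0.7,-1,0,0,0,0,0,-0.7,-1,0,0,0,0,0,-0.7,-1,0,0,0,0,0,-0.7,-1,0,0,0,0,0,-0.7,-1,0,0,0,0,0,-0.7,-1,0,0,0,0,0,-0.7,-1,0,0,0,0,0,-0.7]
}}

```text
time_s: 16.1
position: [0.6049, 0.0679, 0.1259]
tool_rot: [[-0.388, 0.778, 0.494], [0.907, 0.417, 0.057], [-0.162, 0.471, -0.867]]
ft_force: [-0.0, 1.0, -0.4]
grip_width: 0.0855
gripper_force: 0.0
```

```bash
python3 -c "
from h import *
dot('w6.png')
dot()
cmd(HUB+.003*A,rot(-60))"
```

```text
dot t 16.10 area 20 rho 0.0578 phi -112.4
 dot t 16.10 area 419 rho 0.0463 phi 19.7
 dot t 16.15 area 14 rho 0.0570 phi -112.4
 dot t 16.15 area 423 rho 0.0464 phi 19.7
t 16.2 cmd [ 0.0026 -0.0009 -0.0008] [ 8.000e-04 -3.000e-04 -3.435e-01] q [ -7.5  26.4  96.9  14.7  28.5 -44. ]
```

View pics/w6.png

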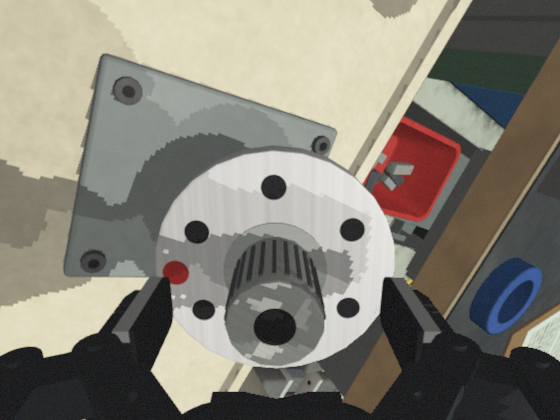

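Call:
{"fn": "arm_command", "kwargs": {
  "commands": [1,0,0,0,0,0,0,1,0,0,0,0,0,0,1,0,0,0,0,0,0,1,0,0,0,0,0,0,1,0,0,0,0,0,0,1,0,0,0,0,0,0,1,0,0,0,0,0,0]
}}

```text
time_s: 16.78
position: [0.6044, 0.0677, 0.1259]
tool_rot: [[-0.383, 0.781, 0.494], [0.91, 0.411, 0.057], [-0.158, 0.471, -0.868]]
ft_force: [-4.9, -2.1, 3.0]
grip_width: 0.035
gripper_force: 39.5
```

```bash
python3 -c "
from h import *
dot()"
```

```text
dot t 16.78 area 22 rho 0.0580 phi -112.5
 dot t 16.78 area 456 rho 0.0465 phi 19.5
```

Call:
{"fn": "arm_command", "kwargs": {
  "commands": [1,0,0,0,0,0,-0.27,1,0,0,0,0,0,-0.27,1,0,0,0,0,0,-0.27,1,0,0,0,0,0,-0.27,1,0,0,0,0,0,-0.27,1,0,0,0,0,0,-0.27,1,0,0,0,0,0,-0.27,1,0,0,0,0,0,-0.27]
}}

```text
time_s: 17.5
position: [0.6046, 0.0679, 0.126]
tool_rot: [[-0.741, 0.455, 0.494], [0.55, 0.833, 0.057], [-0.386, 0.314, -0.868]]
ft_force: [-5.4, -0.9, 4.5]
grip_width: 0.0352
gripper_force: 39.3
```

```bash
python3 -c "
from h import *
dot('w7.png')
cmd(HUB+.003*A,rot(0))"
```

```text
dot t 17.50 area 435 rho 0.0463 phi 51.3
t 17.55 cmd [ 0.0023  0.0008 -0.0004] [ 0.0006 -0.0006  0.4248] q [ -7.5  26.4  96.9  14.7  28.5 -76.1]
```

Call:
{"fn": "arm_command", "kwargs": {
  "commands": [1,0,0,0,0,0,-0.006,1,0,0,0,0,0,-0.006,1,0,0,0,0,0,-0.006,1,0,0,0,0,0,-0.006,1,0,0,0,0,0,-0.006,1,0,0,0,0,0,-0.006]
}}

```text
time_s: 18.05
position: [0.6046, 0.0679, 0.126]
tool_rot: [[-0.746, 0.446, 0.494], [0.54, 0.84, 0.057], [-0.389, 0.309, -0.868]]
ft_force: [-5.0, -2.0, 3.4]
grip_width: 0.0349
gripper_force: 39.6
```

```bash
python3 -c "
from h import *
dot()
dot()
print(env.close_job())"
```

```text
dot t 18.05 area 432 rho 0.0463 phi 52.0
 dot t 18.10 area 435 rho 0.0463 phi 52.0
the job is handed in; nothing more can be done
None
```

I turned the wheel about 96° each way. It fell back to red-dot angles of 84.5° and 19.7° from straight down the slope, so the heavy side is at the bottom when the dot is at 52.1°; I handed the job in at about 18 s with the hub gripped and the dot held still at 52.0°.

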